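# Check the clutch lever of the dough sheeter

## Robot

A 7-joint arm with a two-finger parallel gripper is mounted at the origin on the work surface. World frame = base frame: x ahead of the robot, y to its left, z up, the work surface at z = 0. Lengths are in m, angles in rad, forces in N, time in s.
With the tool pointing down it reaches from about 0.4 to 0.875 m from the base axis. Payload 6.5 kg.
Tool frame: the origin (TCP) lies midway between the tips of the shut fingers; the grasp point (between the pads) lies 19 mm behind it (manip.tcp_to_grasp is the distance from the TCP to the grasp point, in m); x points along the fingers, z is the direction in which the jaws open and shut, and the axes are right-handed (so a half turn about x gives the same grasp; the last joint's range is limited). The gripper opens to 85 mm and grips with 20 to 120 N. Pads are 22 mm wide; open, the fingers measure 114 mm over their backs; the gripper's body (76 mm by 85 mm) begins 54 mm behind the grasp point. The pads swing forward as they close: fully open they stand 13 mm farther back than shut.
Start: joints at [1.079, 0.536, -0.004, 1.538, 0.003, 1.067, -0.071], TCP at [0.268, -0.592, 0.231] pointing down, gripper open.
Joint ranges: [-2.7, 2.7], [-0.37, 2.16], [-1.27, 1.26], [0.24, 2.4], [-1.31, 4.45], [0.19, 1.91], [-2.76, 2.76]. Speed limits (rad/s): [2.39, 2.39, 3.14, 3.14, 3.14, 3.14, 3.14].

## Interface

Orientations are given as [roll, pitch, yaw] about the fixed x, y, z axes, in that order (R = Rz(yaw) Ry(pitch) Rx(roll)).
In Python, from rig import manip, solver, vision, workorder, sensors gives the robot as it stands. The module is installed in compiled form; this text tells all that it offers. Calls block until the motion is done:
- manip.move_ptp(position, orientation): joint-space move of the TCP to a pose.
- manip.line_to(position, orientation=None, velocity=0.15, contact_N=None): straight line of the TCP; orientation=None keeps the orientation; velocity is the mean speed in m/s. With contact_N (N) it stops when the force on the tool has changed by that much, and returns True; else False.
- manip.set_joints(angles): joint-space move.
- manip.release() and manip.close_gripper(f_grip=None): open the fingers fully, or close them until they stop; f_grip is the grip in N (None keeps the last).
- manip.pause(seconds).
- solver.ik(position, orientation): joint angles nearest the present ones, or None.
- vision.get_image(name): name is "side" or "top"; returns a dict with "frame" (384x512x3 uint8, red, green, blue), "range_z" (384x512 float32, m along the optical axis (not along the pixel's ray), 0 where there is no reading), "fx", "fy", "cx", "cy" (pixels), "T" (4x4, takes a point from camera to world coordinates). Camera axes: x right, y down, z forward; pixel columns grow to the right and rows downward; lengths in m; the calibration is good to about 2 mm. A picture is of the moment at which its call begins.
A pose or a line that the arm cannot do raises manip.PlanningError and nothing moves.
- workorder.job_done(): hands the job in, once; it reports no verdict.
Readings, each from a call of its own:
- sensors.read_clock(): time.
- sensors.read_q(): joint angles.
- sensors.read_qvel(): joint speeds.
- sensors.read_joint_efforts(): joint torques, N m.
- sensors.read_tool_pos(): TCP position.
- sensors.read_orientation(): TCP orientation.
- sensors.read_contact_force(): force on the tool from outside, world axes, zero at the start.
- sensors.read_wrist_torque(): the same for the moment, N m.
- sensors.read_finger_gap(): finger opening in m.
Only numpy, scipy, OpenCV 4.12 (cv2) and the standard library are available. Lean on these libraries where they do the work, as an engineer would, in place of code of your own. Each camera call takes 0.05 s, during which the arm holds its last target.

## Task

Before the clutch check on the dough sheeter, press the red stop button right down and let it come up again; leave the green start button alone. Then, with the outside of the fingers on the blue lever's outer face, gently press the lever in towards the black grab bar until it comes against its stop, well short of the bar, without gripping the lever, reaching behind it or touching the bar. Keep it pressed against its stop: the program finishes while holding it there; leave the other kitchen things as they are.

Things in the scene. Friction and masses are not known exactly. Their poses are not given: they have to be found in the camera images.
- machine: White and steel bench dough sheeter, fixed. Origin on the table straight below the grab bar's axis; on its own axes (z up) the housing fills x -100 to +240, y +140 to +440, up to z 215 mm, with a roller head (x +20 to +220, y +200 to +440) up to z 350. Grab bar and lever stick out of the housing's right-hand (-y) wall.
- grab_bar: Grab bar, same origin and axes as the machine: level bar along the machine's y at x 0, z 160 mm, from the wall (y +140) to its free end (y -120); steel 22 mm thick with a black rubber grip 28 mm thick from y +35 to -115. Not to be touched. Open space around and below it.
- lever_blade: Blue blade of the clutch lever, on the robot's side of the bar. Origin on the vertical pivot axis, at mid-height (z 160 mm); own -y runs to the free end, +x towards the bar. 24 mm high, y -10 to -150, outer face at x -6; ends in a 28 mm ball at x -2, y -155. Against its stop it is parallel to the bar, 30 mm clear of the rubber grip; at rest its end is 53 mm farther out.
- lever_inner: Grey inner face of the lever (towards the bar), 4 mm thick, same origin and axes as the blade, x +2 to +6, y -20 to -140. Not to be touched.
- lever_press (a point): Where to press: on the blue outer face, 115 mm from the pivot, mid-height; axes as the blade (push along its +x).
- lever_pivot (a point): The lever's vertical pivot axis at mid-height of the blade, 50 mm from the grab bar's axis (at machine x -50, y +75, z 160). A steel clamp, 26 mm wide along the bar and up to z 185, holds it to the bar.
- clutch_lever (a joint): Angle of the lever in rad: 0 at rest (free end out), grows as the lever is pressed in towards the bar, 0.36 against its solid stop. It turns anticlockwise seen from above. A spring returns it; at the pressing point it takes about 3 N to start and 7 N to reach the stop.
- switch_box: Grey switch box fixed on the table, 110 (x) by 190 (y) by 70 mm high, origin at the centre of its underside. The two buttons stand on its top, 45 mm either side of the middle along its y; which is on which side varies.
- stop_button (a joint): Travel of the red stop button in m: 0 up, 0.006 fully down, springs back; about 5 N fully down.
- stop_button_top (a point): Centre of the top of the red stop button (34 mm across, pressed straight down).
- start_button (a joint): Travel of the green start button in m, 0 up, 0.006 fully down. Not to be pressed.
- start_button_top (a point): Centre of the top of the green start button (34 mm across).
- shaker: Metal shaker, 60 mm across, 115 mm high, loose, beyond the switch box; origin under its centre.
- measuring_cup: Steel measuring cup with handle, 76 mm across, 80 mm high, loose, beyond the grab bar; origin under its centre.
- spatula: Spatula lying on the table below the lever and the bar, less than 40 mm high, loose; its x axis runs along it.
- cutter: Steel ring pastry cutter, 70 mm across, 40 mm high, loose, between robot and lever; origin under its centre.
- wooden_spoon: Wooden spoon lying on the table, less than 40 mm high, loose.
- jar: Glass jar with red lid, 72 mm across, 110 mm high, loose; origin under its centre.

How it is judged:
On the way, in this order (a step that is already met when the one before it is completed fails the run):
1. the red stop button is pressed down (at least 4.5 of 6 mm), the lever still untouched (value of joint stop_button above 0.0045 m and value of joint clutch_lever below 0.05 rad), for 0.05 s.
2. the stop button is up again, the lever still out (value of joint stop_button below 0.0015 m and value of joint clutch_lever below 0.05 rad), for 0.1 s.
3. the fingers press the lever against its stop (value of joint clutch_lever above 0.335 rad and contact force between the fingers and lever_blade above 2 N), for 0.3 s.
At the end, for the whole second after the job is handed in: The lever stands still within 0.025 rad (3 mm at the pressing point) of its stop, held there by the fingers on its blue blade (over 2 N); both buttons are up; every loose thing is within 30 mm of where it was (all of step 3 and velocity of joint clutch_lever between -0.1 and 0.1 rad/s and value of joint each of stop_button, start_button below 0.0015 m and distance of each of shaker, measuring_cup, spatula, cutter, wooden_spoon, jar from where it was at the start of the episode below 0.03 m); the arm keeps its last pose, push and grip.
It fails at once if the green start button is pressed (2.5 mm or more) (value of joint start_button above 0.0025 m).
It fails at once if the lever is gripped or hooked from its inner face (over 1 N) (contact force between any of the fingers, the arm and lever_inner above 1 N).
It fails at once if the robot touches the grab bar (over 2 N) (contact force between any of the fingers, the arm and grab_bar above 2 N).
It fails at once if the lever is pressed with more than 45 N (contact force between any of the fingers, the arm and lever_blade above 45 N).
It fails at once if a loose kitchen thing is moved, lifted or carried (more than 30 mm) (distance of any of shaker, measuring_cup, spatula, cutter, wooden_spoon, jar from where it was at the start of the episode above 0.03 m).
It also fails if it takes over 48 s, if anything falls off the work surface, if the arm or the gripper's body presses on something with over 40 N, if the wrist force passes 120 N, or if a joint passes its speed limit or range.

## Working session

There is one attempt and no reset: what is moved stays moved. The work goes in short steps, each a Python script; the robot and the scene stay as the last script left them, time stands still between calls to the robot, and variables do not carry over. Pictures are saved under pics/ and viewed, and the job is handed in when it is done.

```bash
mkdir -p pics; python3 - <<'E'
from rig import vision,sensors
import cv2,numpy as np
for n in("side","top"):
    d=vision.get_image(n)
    np.savez(f"{n}0.npz",**d)
    cv2.imwrite(f"pics/{n}0.png",cv2.resize(d["frame"][:,:,::-1],(800,600),interpolation=cv2.INTER_CUBIC))
    print(n,d["T"].round(3).tolist(),d["fx"],d["cx"],d["cy"])
print(sensors.read_clock(),sensors.read_tool_pos(),sensors.read_orientation(),sensors.read_finger_gap())
E
```

```text
side [[0.999, -0.015, 0.031, 0.5], [-0.032, -0.753, 0.658, -0.716], [0.013, -0.658, -0.753, 0.789], [0.0, 0.0, 0.0, 1.0]] 386.25393482386755 256.8406895240647 185.88776275735185
top [[-0.03, -0.991, 0.128, 0.428], [-1.0, 0.031, 0.005, -0.135], [-0.009, -0.128, -0.992, 1.063], [0.0, 0.0, 0.0, 1.0]] 395.5431273112775 250.8888804511682 189.39870543120435
0.1 [ 0.26824148 -0.59146043  0.23051392] [-3.0685956   1.56926222  2.06964969] 0.08546988023701553
```

View pics/side0.png

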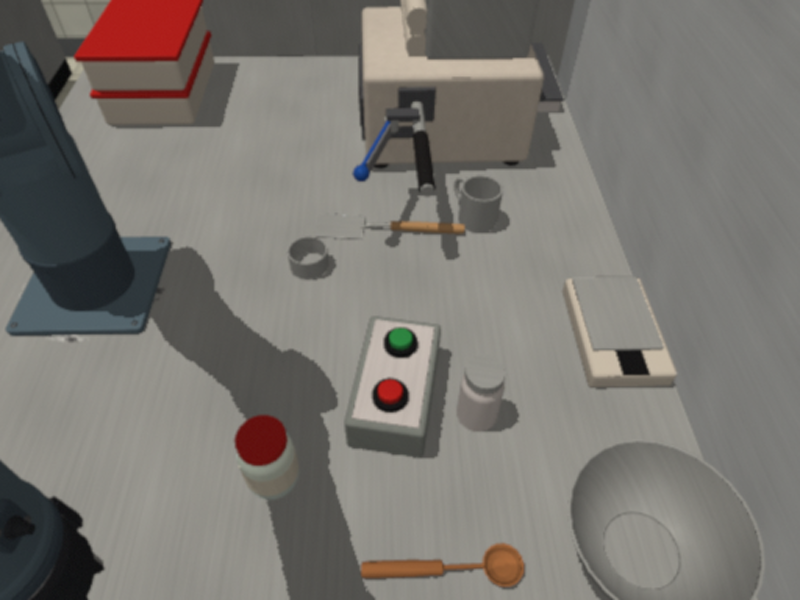

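View pics/top0.png

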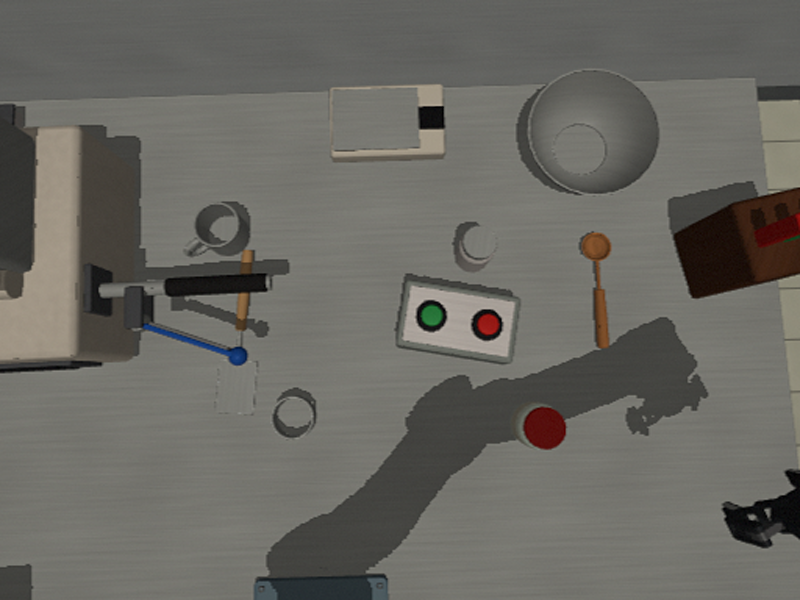

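The side view shows red at (390,392), green at (400,340), the lever ball at (361,172) and the bar tip at (428,188). In the top view, red is at (488,324), green (431,316), the ball (237,355) and the bar from (165,287) to (270,282). I'll convert these with depth.

```bash
cat > h.py <<'E'
import numpy as np
def load(n): return dict(np.load(n+".npz"))
def px(d,u,v,z=None,s=1.5625):
    u=u/s;v=v/s
    r=d["range_z"]; 
    if z is None:
        w=r[int(v)-1:int(v)+2,int(u)-1:int(u)+2]; w=w[w>0]; zz=np.median(w)
        p=np.array([(u-d["cx"])/d["fx"]*zz,(v-d["cy"])/d["fy"]*zz,zz,1]); return (d["T"]@p)[:3]
    ray=d["T"][:3,:3]@np.array([(u-d["cx"])/d["fx"],(v-d["cy"])/d["fy"],1]);o=d["T"][:3,3]
    return o+ray*(z-o[2])/ray[2]
E
python3 - <<'E'
from h import *
import cv2
t=load("top0");s=load("side0")
np.set_printoptions(precision=4,suppress=True)
for n,u,v in[("red",488,324),("green",431,316),("bartip",266,282),("barmid",215,285),("barstart",168,287),("steel",130,289),("ball",237,355),("blade",190,339),("clamp",138,305),("jar",544,428),("cutter",294,414),("housing",110,200),("shaker",481,243),("cup",220,225)]: print("top",n,px(t,u,v))
for n,u,v in[("red",390,390),("green",400,338),("bartip",427,186),("barmid",423,155),("ball",361,172),("blade",375,147)]: print("side",n,px(s,u,v))
for n,d in(("top",t),("side",s)):
    hsv=cv2.cvtColor(d["frame"],cv2.COLOR_RGB2HSV)
    H=hsv[...,0].astype(int);S=hsv[...,1];
    vv,uu=np.mgrid[:384,:512]; z=d["range_z"]
    P=np.stack([(uu-d["cx"])/d["fx"]*z,(vv-d["cy"])/d["fy"]*z,z,np.ones_like(z)],-1)@d["T"].T
    P=P[...,:3]
    for nm,m in(("blue",(abs(H-115)<12)&(S>150)),("green",(abs(H-70)<15)&(S>130)),("red",((H<5)|(H>174))&(S>180))):
        m=m&(z>0)
        k,l,st,c=cv2.connectedComponentsWithStats(m.astype(np.uint8))
        for i in range(1,k):
            if st[i,4]>15:
                q=P[l==i]; print(n,nm,st[i],c[i]*1.5625,np.median(q,0),q.min(0),q.max(0))
    # dark grip: fit line
    m=(hsv[...,2]<45)&(P[...,2]>.12)&(P[...,2]<.19)&(P[...,0]>.4)&(P[...,0]<.7)&(P[...,1]>.05)&(P[...,1]<.35)
    q=P[m]; print(n,"dark",m.sum(),np.median(q,0),q.min(0),q.max(0), cv2.fitLine(q[:,:2].astype(np.float32),cv2.DIST_HUBER,0,.01,.01).ravel())
E
```

```text
top red [ 0.5041 -0.2799  0.0918]
top green [ 0.5194 -0.1907  0.0927]
top bartip [0.5693 0.053  0.1708]
top barmid [0.5667 0.1269 0.1735]
top barstart [0.5659 0.1956 0.1736]
top steel [0.563  0.2464 0.1845]
top ball [0.464  0.0946 0.1733]
top blade [0.4893 0.1635 0.1707]
top clamp [0.5392 0.2336 0.1862]
top jar [ 0.3427 -0.3539  0.1094]
top cutter [ 0.3684  0.0426 -0.0016]
top housing [0.7174 0.312  0.1149]
top shaker [ 0.629  -0.2716  0.1162]
top cup [0.6995 0.1686 0.0048]
side red [ 0.5075 -0.2832  0.0912]
side green [ 0.5236 -0.1969  0.0913]
side bartip [0.5737 0.0492 0.1683]
side barmid [0.5712 0.1239 0.174 ]
side ball [0.4671 0.0863 0.1687]
side blade [0.4904 0.1518 0.171 ]
top blue [ 91 207  67  27 290] [204.7306 344.8545] [0.4767 0.1321 0.1722] [0.4512 0.0845 0.1615] [0.5142 0.2325 0.1766]
top green [269 195  15  14 160] [431.0254 314.5703] [ 0.5221 -0.1909  0.0918] [ 0.505  -0.2093  0.0805] [ 0.5387 -0.1741  0.0956]
top red [482 136  30  23 374] [777.6989 230.4562] [ 0.6044 -0.6472  0.253 ] [ 0.593  -0.6855  0.1999] [ 0.6328 -0.643   0.2952]
top red [305 200  15  15 160] [487
[... 519 characters left out ...]
33 -0.1976  0.0913] [ 0.5078 -0.2098  0.0803] [ 0.54   -0.1809  0.0947]
side red [  48    0   81   39 2414] [139.8276  30.2707] [-0.0161  0.5802  0.1702] [-0.1227  0.4698  0.1574] [0.0846 0.7427 0.1748]
side red [ 58  21  77  42 339] [157.6327  84.1031] [0.0306 0.4788 0.083 ] [-0.1218  0.469   0.0727] [0.0857 0.756  0.0888]
side red [241 243  17  16 209] [389.5484 391.1633] [ 0.5064 -0.2848  0.0914] [ 0.4893 -0.2987  0.0797] [ 0.5235 -0.2666  0.0954]
side red [151 266  32  31 758] [260.5685 439.5634] [ 0.3473 -0.3613  0.1096] [ 0.317  -0.388   0.0963] [ 0.3758 -0.3282  0.1129]
side dark 577 [0.5687 0.1866 0.1721] [0.516  0.0524 0.1299] [0.5995 0.3053 0.1898] [ 0.0229 -0.9997  0.5677  0.1662]
```

```bash
python3 - <<'E'
from h import *
import cv2
for n,(u0,v0,w,h) in {"top":(40,150,150,112),"side":(200,40,110,100)}.items():
    f=load(n+"0")["frame"][v0:v0+h,u0:u0+w,::-1]
    f=cv2.convertScaleAbs(f,alpha=1.6)
    cv2.imwrite(f"pics/{n}crop.png",cv2.resize(f,None,fx=5,fy=5,interpolation=cv2.INTER_CUBIC))
E
```

```text
(no output)
```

View pics/topcrop.png

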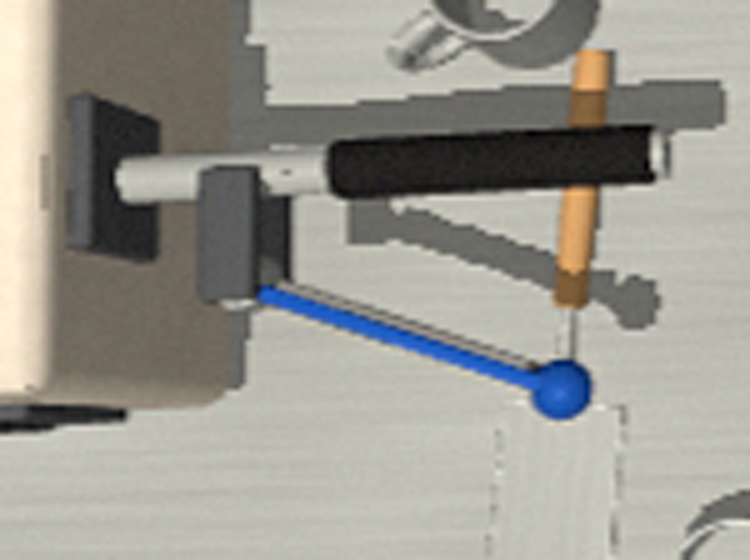

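View pics/sidecrop.png

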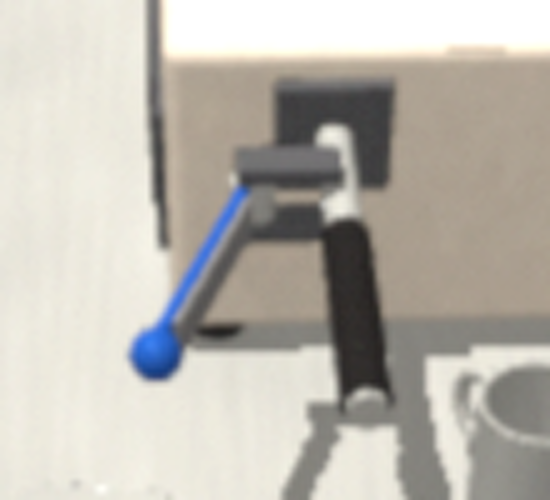

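```bash
python3 - <<'E'
from h import *
t=load("top0");s=load("side0")
np.set_printoptions(precision=4,suppress=True)
f=lambda x,y:px(t,40+x/5,150+y/5,.16,1)
g=lambda x,y:px(s,200+x/5,40+y/5,.16,1)
for n,p in (("top",[f(332,170),f(650,154.5),f(561,389)]),("side",[g(344,222),g(366,393),g(155,352)])):
    a,b,c=p
    d=(a-b)[:2];d/=np.linalg.norm(d) # machine +y
    xm=np.array([d[1],-d[0]])
    yaw=np.arctan2(xm[1],xm[0])
    M=(b[:2]+d*.115)  # y=-115 end
    M2=a[:2]-d*.035
    for m in(M,M2,(M+M2)/2):
        R=np.column_stack([xm,d]);piv=m+R@[-.05,.075]
        r=R.T@(c[:2]-piv)
        print(n,a,b,c,"yaw",yaw,"org",m,"piv",piv,"ball rel",r,np.hypot(*r),"ang",np.arctan2(-r[0],-r[1]))
# expected ball at rest rotated -.36: 
th=-.36;print(np.array([[np.cos(th),-np.sin(th)],[np.sin(th),np.cos(th)]])@[-.002,-.155])
E
```

```text
top [0.5674 0.2033 0.16  ] [0.57   0.0558 0.16  ] [0.4632 0.0968 0.16  ] yaw 0.018095440005744593 org [0.5679 0.1708] piv [0.5166 0.2449] ball rel [-0.0561 -0.1471] 0.15740073502732307 ang 0.3644099029788534
top [0.5674 0.2033 0.16  ] [0.57   0.0558 0.16  ] [0.4632 0.0968 0.16  ] yaw 0.018095440005744593 org [0.568  0.1683] piv [0.5166 0.2424] ball rel [-0.0561 -0.1445] 0.1550250839235373 ang 0.3702618604269399
top [0.5674 0.2033 0.16  ] [0.57   0.0558 0.16  ] [0.4632 0.0968 0.16  ] yaw 0.018095440005744593 org [0.568  0.1695] piv [0.5166 0.2436] ball rel [-0.0561 -0.1458] 0.15621224081775786 ang 0.3673136328233242
side [0.5712 0.2118 0.16  ] [0.5746 0.0611 0.16  ] [0.4666 0.0963 0.16  ] yaw 0.0222713804822234 org [0.572  0.1761] piv [0.5204 0.2499] ball rel [-0.0572 -0.1524] 0.1628189544032558 ang 0.35919345922689305
side [0.5712 0.2118 0.16  ] [0.5746 0.0611 0.16  ] [0.4666 0.0963 0.16  ] yaw 0.0222713804822234 org [0.572  0.1768] piv [0.5204 0.2507] ball rel [-0.0572 -0.1532] 0.1635292217028341 ang 0.3575631003034361
side [0.5712 0.2118 0.16  ] [0.5746 0.0611 0.16  ] [0.4666 0.0963 0.16  ] yaw 0.0222713804822234 org [0.572  0.1764] piv [0.5204 0.2503] ball rel [-0.0572 -0.1528] 0.16317403383728177 ang 0.35837650560037493
[-0.0565 -0.1444]
```

Bar axis yaw is about 0.02, the pivot is at about (0.5185, 0.244), and the red button at (0.5055, -0.282, 0.092). The ball distance and rest angle fit the spec. Next I'll shut the fingers and go above the red button.

```bash
python3 - <<'E'
from rig import manip,solver,vision,sensors
import cv2,numpy as np
np.set_printoptions(precision=3,suppress=True)
P=np.pi
for y in(.02,P/2+.02,-P/2+.02,P-.02):
    for p in ([.5055,-.282,.15],[.46,.10,.25],[.5,.129,.142]): print(y,p,solver.ik(p,[0,P/2,y]))
manip.close_gripper(40)
o=sensors.read_orientation()
print(o)
manip.move_ptp([.5055,-.282,.16],[0,P/2,-1.14] if solver.ik([.5055,-.282,.16],[0,P/2,-1.14]) is not None else o)
print(sensors.read_clock(),sensors.read_tool_pos(),sensors.read_orientation(),sensors.read_finger_gap(),sensors.read_contact_force())
for n in("side","top"):
    d=vision.get_image(n); np.savez(f"{n}1.npz",**d)
    cv2.imwrite(f"pics/{n}1.png",cv2.resize(d["frame"][:,:,::-1],(800,600),interpolation=cv2.INTER_CUBIC))
E
```

```text
0.02 [0.5055, -0.282, 0.15] [ 0.677  0.539 -0.329  1.783  0.221  0.856  0.266]
0.02 [0.46, 0.1, 0.25] [ 0.356  0.297 -0.782  1.942  0.248  1.    -0.52 ]
0.02 [0.5, 0.129, 0.142] [ 0.185  0.526 -0.67   1.933  0.436  0.831 -0.701]
1.5907963267948966 [0.5055, -0.282, 0.15] [ 0.904  0.605 -0.647  1.769  0.447  0.918  1.656]
1.5907963267948966 [0.46, 0.1, 0.25] [ 0.562  0.388 -1.062  1.933  0.391  1.047  0.921]
1.5907963267948966 [0.5, 0.129, 0.142] [ 0.323  0.594 -0.866  1.926  0.58   0.891  0.751]
-1.5507963267948965 [0.5055, -0.282, 0.15] [ 0.443  0.516 -0.015  1.798  0.01   0.828 -1.128]
-1.5507963267948965 [0.46, 0.1, 0.25] [ 0.198  0.259 -0.588  1.949  0.172  0.982 -2.021]
-1.5507963267948965 [0.5, 0.129, 0.142] [ 0.     0.472 -0.428  1.943  0.271  0.782 -2.13 ]
3.121592653589793 [0.5055, -0.282, 0.15] [ 0.176  0.535  0.342  1.814 -0.234  0.832 -2.529]
3.121592653589793 [0.46, 0.1, 0.25] [ 0.565  0.39  -1.066  1.933  0.394  1.048  2.45 ]
3.121592653589793 [0.5, 0.129, 0.142] [ 0.453  0.7   -1.075  1.92   0.746  0.989  2.149]
[-1.088  1.571 -2.233]
2.3417 [ 0.505 -0.284  0.16 ] [-0.375  1.57  -1.517] -0.00022994958884579303 [-0.671 -0.081  0.158]
```

View pics/side1.png

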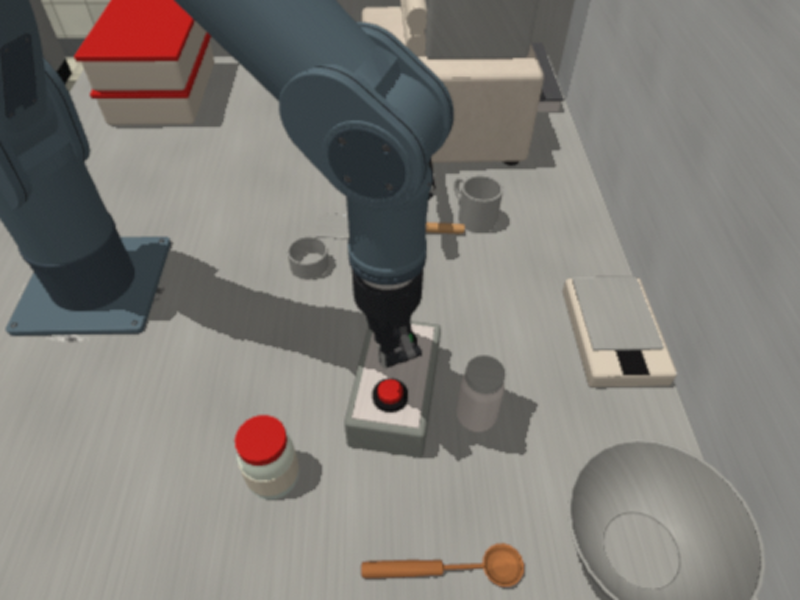

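View pics/top1.png

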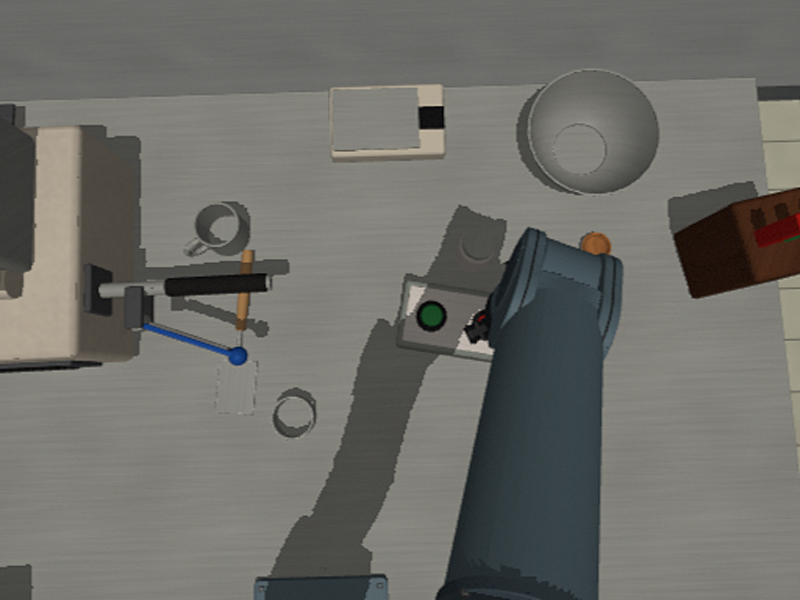

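The side view has the fingertips near (400,358), above the box and between the cameras' line and the red button. The top view shows the fingers over red at (478,325) with green clear. Pressing now.

```bash
python3 - <<'E'
from rig import manip,vision,sensors
import cv2,numpy as np
from h import *
np.set_printoptions(precision=4,suppress=True)
print(px(load("side1"),400,358,.16))
manip.line_to([.5055,-.282,.105],velocity=.08); manip.pause(.2)
print(sensors.read_tool_pos(),sensors.read_contact_force())
r=manip.line_to([.5055,-.282,.079],velocity=.02,contact_N=9)
print(r,sensors.read_tool_pos(),sensors.read_contact_force())
manip.pause(.15)
print(sensors.read_tool_pos(),sensors.read_contact_force())
d=vision.get_image("side"); np.savez("side2.npz",**d)
cv2.imwrite("pics/side2.png",cv2.resize(d["frame"][170:300,180:330,::-1],None,fx=4,fy=4,interpolation=cv2.INTER_CUBIC))
print(sensors.read_clock())
E
```

```text
[ 0.5202 -0.2793  0.16  ]
[ 0.5059 -0.2822  0.1055] [-1.0681 -0.0465 -0.7491]
True [ 0.5055 -0.282   0.0861] [-0.5206  0.2772  7.2779]
[ 0.5055 -0.282   0.0861] [-1.2464  1.2204  7.4922]
4.6083
```

View pics/side2.png

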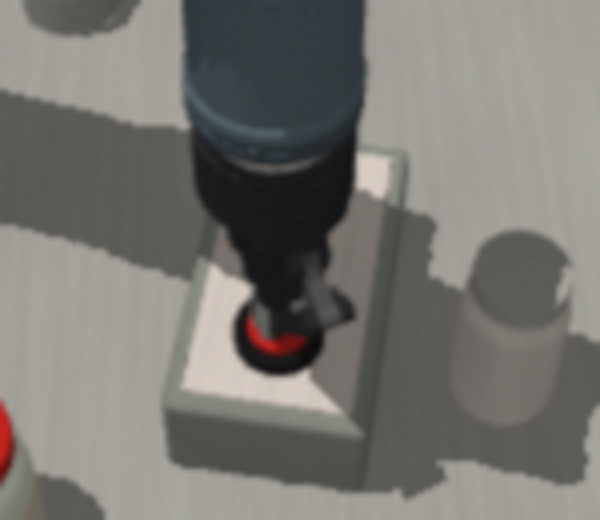

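Force has bottomed out at about 8 N, above the 5 N full-travel force, 6 mm below the measured top. Next: a touch more, release, check, then move out to the lever's outer side.

```bash
python3 - <<'E'
from rig import manip,vision,sensors,solver
import cv2,numpy as np
np.set_printoptions(precision=4,suppress=True)
P=np.pi
print(manip.line_to([.5055,-.282,.0835],velocity=.01,contact_N=5),sensors.read_tool_pos(),sensors.read_contact_force())
manip.pause(.15)
manip.line_to([.5055,-.282,.25],velocity=.12)
o=[0,P/2,-P/2+.02]
manip.line_to([.40,-.05,.26],velocity=.2)
manip.move_ptp([.405,.133,.25],o)
manip.line_to([.405,.133,.142],velocity=.12)
manip.pause(.2)
print(sensors.read_clock(),sensors.read_tool_pos(),sensors.read_orientation(),sensors.read_contact_force(),sensors.read_q())
for n in("side","top"):
    d=vision.get_image(n); np.savez(f"{n}3.npz",**d)
    cv2.imwrite(f"pics/{n}3.png",cv2.resize(d["frame"][:,:,::-1],(800,600),interpolation=cv2.INTER_CUBIC))
E
```

```text
True [ 0.5055 -0.282   0.0861] [-2.1558  1.1158  7.7626]
10.0333 [0.4054 0.1331 0.1425] [1.7875 1.5696 0.2365] [-0.0322  0.1508 -0.3455] [-0.087   0.3288 -0.3891  2.1599  0.1955  0.6842 -2.1602]
```

View pics/side3.png

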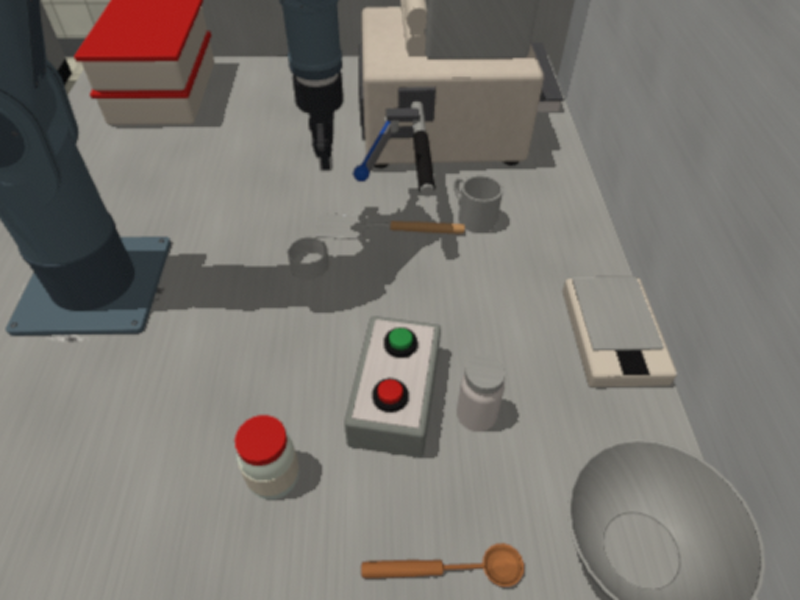

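View pics/top3.png

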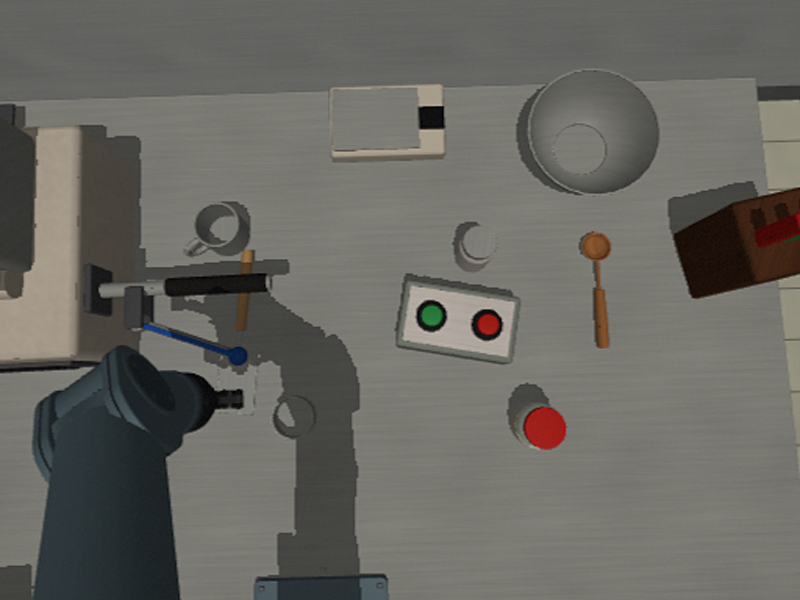

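Both buttons are up. The fingertips, at (325,163) in the side view, stand free on the lever's outer side, and the loose things are unmoved. Pressing slowly.

```bash
python3 - <<'E'
from rig import manip,vision,sensors,solver
import cv2,numpy as np
np.set_printoptions(precision=4,suppress=True)
print(manip.line_to([.45,.133,.142],velocity=.06,contact_N=4))
f0=sensors.read_contact_force();print(f0)
for x in np.arange(.46,.5131,.01):
    r=manip.line_to([x,.133,.142],velocity=.02,contact_N=13)
    print(x,r,sensors.read_tool_pos(),sensors.read_contact_force())
    if r or np.linalg.norm(sensors.read_contact_force()-f0)>12: break
print(sensors.read_clock())
for n in("side","top"):
    d=vision.get_image(n); np.savez(f"{n}4.npz",**d)
    c=d["frame"][40:140,190:320] if n=="side" else d["frame"][150:290,20:200]
    cv2.imwrite(f"pics/{n}4.png",cv2.resize(cv2.convertScaleAbs(c[:,:,::-1],alpha=1.6),None,fx=4,fy=4,interpolation=cv2.INTER_CUBIC))
E
```

```text
False
[-0.053   0.3268  0.3001]
0.46 False [0.46  0.133 0.142] [ 0.0279 -0.2489  0.5521]
0.47000000000000003 False [0.4694 0.1327 0.1417] [-3.9614 -1.4065 -0.1966]
0.48000000000000004 False [0.48   0.1327 0.1419] [-5.113  -1.5458 -0.0049]
0.49000000000000005 False [0.4896 0.1323 0.1418] [-5.6541 -2.3561  1.4359]
0.5 False [0.4993 0.1318 0.1418] [-7.3129 -4.7046  1.9361]
0.51 True [0.5034 0.1315 0.1408] [-7.1655  0.5656  4.7286]
14.7417
```

View pics/side4.png

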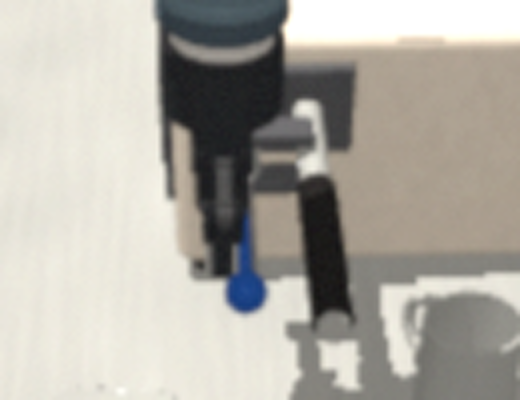

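View pics/top4.png

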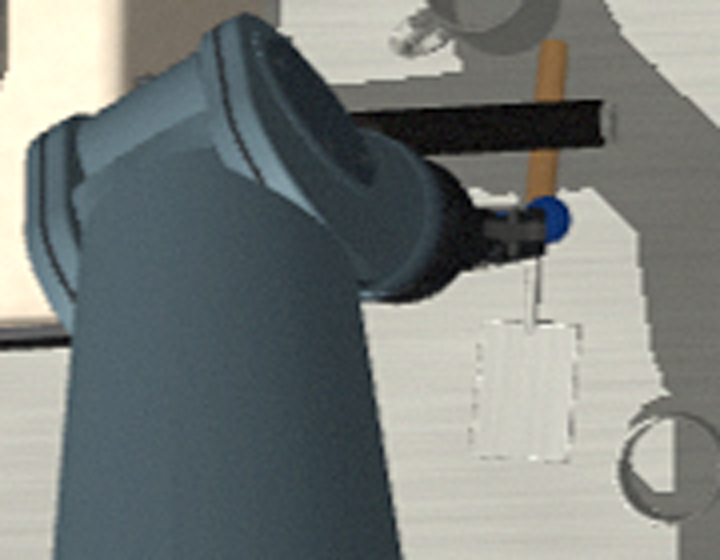

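```bash
cat > ang.py <<'E'
from h import *
import cv2
def ang(tag):
    for n,piv in(("side",np.array([.5204,.2501])),("top",np.array([.5166,.2436]))):
        d=load(n+tag);a=load(n+"0")
        def ball(d):
            h=cv2.cvtColor(d["frame"],cv2.COLOR_RGB2HSV);z=d["range_z"]
            m=((abs(h[...,0].astype(int)-115)<14)&(h[...,1]>140)).astype(np.uint8)
            v,u=np.nonzero(m); return u,v
        u,v=ball(d)
        if n=="side": # ball: lowest rows
            k=v>v.max()-8
        else: k=u>u.max()-8
        c=px(d,(u[k].min()+u[k].max())/2,(v[k].min()+v[k].max())/2,.16,1)
        r=c[:2]-piv; print(n,c,np.arctan2(r[0],-r[1]))
E
python3 - <<'E'
from rig import manip,vision,sensors
import numpy as np
from ang import *
np.set_printoptions(precision=4,suppress=True)
ang("0");ang("4")
print(sensors.read_clock(),sensors.read_tool_pos(),sensors.read_contact_force())
p=sensors.read_tool_pos()
r=manip.line_to([.509,.1315,.142],velocity=.01,contact_N=7)
for _ in range(4):
    manip.pause(.15);print(r,sensors.read_tool_pos(),sensors.read_contact_force())
for n in("side","top"):
    np.savez(f"{n}5.npz",**vision.get_image(n))
ang("5")
E
```

```text
side [0.4666 0.0958 0.16  ] -0.3358180045422546
top [ 0.2305 -0.6866  0.16  ] -0.29839356677401324
side [0.5184 0.0826 0.16  ] -0.01214753647720824
top [ 0.5059 -0.2877  0.16  ] -0.020211970956316973
14.8417 [0.5029 0.1315 0.1406] [-6.8767 -0.015   5.548 ]
True [0.5022 0.1312 0.1399] [-7.2751  0.1847  6.0068]
True [0.5022 0.1312 0.14  ] [-6.8218 -0.7831  5.5244]
True [0.5022 0.1312 0.14  ] [-6.5771 -0.2677  5.292 ]
True [0.5022 0.1312 0.14  ] [-7.0988 -0.1033  5.476 ]
side [0.5171 0.0827 0.16  ] -0.019867947307646208
top [ 0.8341 -0.2114  0.16  ] 0.6092079487247278
```

The vision angle is about 0.32, so the lever is not clearly at the stop, and the contact stop relaxes the load. I'll advance in small position steps without the contact stop and watch the force rise.

```bash
python3 - <<'E'
from rig import manip,vision,sensors
import numpy as np
from ang import *
np.set_printoptions(precision=4,suppress=True)
o=sensors.read_orientation();print(o)
for x in np.arange(.502,.5101,.001):
    manip.line_to([x,.1315,.142],velocity=.01); manip.pause(.1)
    f=np.mean([sensors.read_contact_force() for _ in range(5)],0)
    print(x,sensors.read_tool_pos(),f)
    if f[0]<-16: break
for n in("side","top"):
    np.savez(f"{n}6.npz",**vision.get_image(n))
ang("6");print(sensors.read_clock())
for n in("side","top"):
    d=load(n+"6")
    c=d["frame"][70:130,225:305] if n=="side" else d["frame"][150:290,20:200]
    cv2.imwrite(f"pics/{n}6.png",cv2.resize(cv2.convertScaleAbs(c[:,:,::-1],alpha=1.6),None,fx=6 if n=="side" else 4,fy=6 if n=="side" else 4,interpolation=cv2.INTER_CUBIC))
E
```

```text
[-1.2766  1.5484 -2.8268]
0.502 [0.5005 0.1316 0.1412] [-6.6093  0.2871 -2.579 ]
0.503 [0.5015 0.1316 0.1412] [-7.5227 -0.0152 -2.2988]
0.504 [0.5025 0.1315 0.1412] [-8.3832 -1.0338 -2.2787]
0.505 [0.5034 0.1315 0.1412] [-7.1735 -1.0941 -1.6952]
0.506 [0.5044 0.1314 0.1412] [-7.3174 -0.7452 -1.9377]
0.507 [0.5048 0.1314 0.1412] [-9.8246 -0.6616 -0.0232]
0.508 [0.5049 0.1314 0.1412] [-12.1471  -1.2318   2.176 ]
0.509 [0.5051 0.1314 0.1411] [-14.8429  -0.4853   6.2082]
0.51 [0.5052 0.1314 0.1411] [-18.5813  -2.2011   8.3007]
side [0.521  0.0826 0.16  ] 0.0032925406540251353
top [ 0.8355 -0.2067  0.16  ] 0.6162286941982765
19.4333
```

View pics/side6.png

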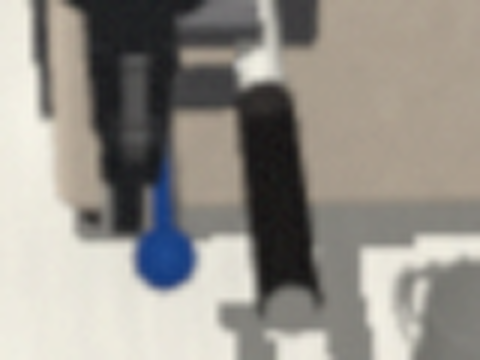

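View pics/top6.png

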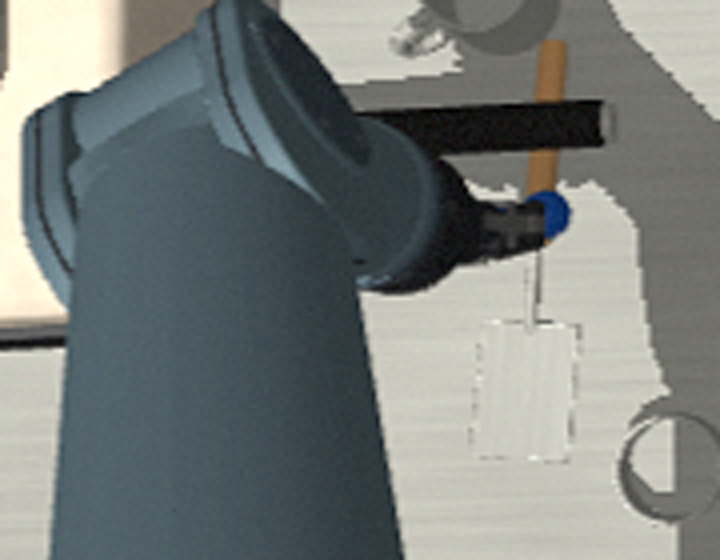

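The force stayed near 7 N until x=0.5048, then rose steeply, which marks the stop. The side image puts the ball at (165,257) with the blade parallel to the bar and a clear gap. The ball at x=0.521 matches the predicted stop position. I'll check that it's steady, then hand in.

```bash
python3 - <<'E'
from rig import manip,vision,sensors,workorder
import numpy as np
from ang import *
np.set_printoptions(precision=4,suppress=True)
for _ in range(3):
    manip.pause(.3);print(sensors.read_tool_pos(),sensors.read_contact_force(),abs(sensors.read_qvel()).max())
np.savez("side7.npz",**vision.get_image("side"))
a=load("side0");b=load("side7")
n=load("side7");h=lambda d:cv2.cvtColor(d["frame"],cv2.COLOR_RGB2HSV)
for nm,u,v in(("red",390,391),("green",400,338),("cutter",308,246),("cup",480,185)): print(nm,px(a,u,v),px(b,u,v))
workorder.job_done();print(sensors.read_clock())
E
```

```text
[0.5052 0.1314 0.1411] [-17.8486  -1.3546   8.0402] 0.0014771211821205026
[0.5051 0.1314 0.1411] [-17.1916  -2.4101   8.2326] 0.0019682462305150947
[0.5052 0.1314 0.1411] [-17.9567  -1.3681   8.4111] 0.0011814763240798757
red [ 0.5075 -0.2847  0.0911] [ 0.5075 -0.2851  0.0918]
green [ 0.5236 -0.1969  0.0913] [ 0.5235 -0.1974  0.092 ]
cutter [0.3656 0.0706 0.0155] [0.3657 0.0701 0.0159]
cup [0.6884 0.1882 0.0566] [0.6883 0.1878 0.057 ]
the job is handed in; nothing more can be done
the job is handed in; nothing more can be done
```

I pressed the red stop button right down (about 8 N, bottomed out) and let it come up. Then I pressed the blue lever in with the outside of the shut fingers and handed the job in while holding it there. No verdict is reported, so what follows is from my own checks.

**Lever:** the force stayed near 7 N until the TCP reached x = 0.5048, then rose steeply, which marks the stop. The hold was steady at about 18 N against the lever. The side camera gave a swing of about 0.34 rad and the ball where it should be at the stop, with a clear gap to the grab bar.

**Other things:** both buttons were up at the end, and the cutter and cup showed no measurable movement. I did not measure the shaker, spatula, wooden spoon or jar again at the end. The pictures taken during the job showed nothing moved.

**Checks that failed or disagreed:**
- The first lever press ended early on its contact limit, at about 0.32 rad, so I finished it in 1 mm steps.
- My top-camera angle check was unusable because the ball was partly hidden and other coloured things confused it.
- The tool also showed about 8 N upward while holding, which I take to be friction on the blade.

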